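Clamp a power brick in the desk holder with its travelling knob

ROBOT

A 6-joint arm with a two-finger parallel gripper is mounted at the origin on the work surface. World frame = base frame: x ahead of the robot, y to its left, z up, the work surface at z = 0. Lengths are in mm, angles in degrees, forces in N, time in s.
With the tool pointing down it reaches from about 350 to 850 mm from the base axis. Payload 8.1 kg.
Tool frame: the origin (TCP) lies at the very end of the fingers, on their centre line; the grasp point (between the pads) lies 19 mm behind it; z points along the fingers, y is the line along which they close (so a half turn about z gives the same grasp; the last joint's range is limited). The gripper opens to 85 mm and grips with 20 to 120 N. Pads are 22 mm wide; open, the fingers measure 114 mm over their backs; the gripper's body (76 mm by 85 mm) begins 54 mm behind the grasp point. The pads swing forward as they close: fully open they stand 13 mm farther back than shut.
Start: joints at [-72.445, 7.471, 85.268, -0, 87.261, -4.893], TCP at [229.132, -554.53, 231.292] pointing down, gripper open.
Joint ranges: [-169.43, 169.43], [-51.17, 129.36], [1.28, 143.12], [-76.62, 256.62], [0, 156.53], [-152.29, 152.29]. Speed limits (degrees/s): [136.94, 136.94, 159.86, 180, 180, 180].

INTERFACE

Orientations are given as [roll, pitch, yaw] about the fixed x, y, z axes, in that order (R = Rz(yaw) Ry(pitch) Rx(roll)).
In Python, from bench import r gives the robot as it stands.
- The arm moves only by the shell command python3 -m jog 'ROWS' [FORCE]. ROWS is JSON, a list of rows, each a list of 7 numbers: the turn, a rotation vector about the tool's x, y, z in degrees, then the shift along the tool's x, y, z in mm, then the closure, from -1 (fully open) to 1 (shut), so that 0 is half open. A call has 1 to 5 rows; each row shifts and turns the commanded pose from where the row before left it, along the tool's axes as they then stand; what a row does not reach is not made up. A row lasts 1/10 s, in which the tool goes at most 50 mm and 8.59 degrees, less where a joint would pass 70% of its speed; a pose out of reach is approached as far as the arm can. A call is refused whole if a number of a shift passes 50 or a number of a turn 8.59, either way. A call with a gripper value outside its range is refused whole. The fingers move at their own pace and stop on an object; FORCE is the grip in N (left out, the last holds). Time passes only in rows, so rows that do not move let the fingers close. It gives the time, the measured TCP pose, the force, the opening and the grip force at its end, in the units of the state.
- r.sense(): the state, without advancing time (a new reading comes with each control period).
- r.snapshot(name): name is "scene" or "top" or "wrist"; returns a dict with "pixels" (400x640x3 uint8, red, green, blue), "fx", "fy", "cx", "cy" (pixels), "world_to_cam" (4x4, takes a point from world to camera coordinates); the wrist camera has in their place "hand_eye" (4x4, takes a point from camera to tool coordinates, whose origin is the TCP and whose axes are the flange's). Camera axes: x right, y up, looking along -z (the intrinsics and any distortion apply to the point x, -y, -z); pixel columns grow to the right and rows downward; lengths in mm; the calibration is good to about 2 mm. A picture is of the moment at which its call begins: read the wrist's pose just before it. There is no depth.
- r.hand_in(): hands the job in; it is judged then, once.
The state is a dict: "time": time; "joint_pos": joint angles; "qd": joint speeds; "joint_efforts": joint torques, N m; "tool_pos": TCP position; "tcp_rot": TCP orientation; "ft_force": force on the tool from outside, world axes, zero at the start; "wrist_torque": the same for the moment, N m; "finger_gap": finger opening in mm; "grip_force": force on a finger pad.
Only numpy, scipy, OpenCV 4.12 (cv2) and the standard library are available. Lean on these libraries where they do the work, as an engineer would, in place of code of your own. Each camera call takes 0.05 s, during which the arm holds its last target. There are 200 camera calls.

TASK

Lay the long black power brick flat on the bed of the clamp holder, lengthwise between the two jaws and centred on their width, and let go of it. Then turn the knob that rides on the moving jaw clockwise, following it as it travels, until the jaws hold the brick firmly by its two ends with a moderate squeeze of about 10 N; never squeeze as hard as 25 N, and leave the two chargers and the remote control where they are.

Things in the scene. Friction and masses are not known exactly. Their poses are not given: they have to be found in the camera images.
- brick_center (a point): centre (half-way up) of the loose power brick: a plain black block with a small grey panel on top, 88 mm long (its x) x 46 wide (y) x 36 high (z), 0.15 to 0.28 kg, lying flat on the desk. The other loose black things are smaller: a plug-in charger 50 x 40 x 28 with two pins and a remote control 95 x 36 x 14.
- brick: the same power brick; this origin is the centre of its underside, 18 mm below brick_center.
- holder: clamp holder fixed to the desk: aluminium bed 76 mm wide (its x) x 250 long (its y, -145 to +105) x 10 thick; origin at desk height, midway between the open jaws. The brick lies on the bed (top z = 10, seated brick_center z = 28), its length along the holder's y. The space between the jaws is open above and at both sides. Moving jaw at the -y end, fixed jaw at the +y end.
- fixed_jaw (a point): on the inner face of the fixed black jaw (60 mm wide, top at z = 48), half-way up, at holder y = +71; axes as the holder. A hand-set rubber lining (54 wide, z = 14 to 46) stands in front of it: its rigid face is 14 to 22 mm towards the moving jaw from here (holder y = +57 to +49), different each time and not reported, so where the jaws close must be felt.
- carriage: moving jaw: black block 62 x 62 mm, top z = 48 (51 under the knob), sliding along holder y; axes as the holder, origin at desk height under the knob, at holder y = -98 when the knob reads 0. Its rubber face (54 wide, z = 14 to 46) is at y = +41 in this frame and is sprung: it yields 1 mm per 10 N. It first slides the brick along (1 to 3 N) until that meets the lining.
- knob_grip (a point): on the knob's axis at the height to grip it, 82 mm above the desk. Grey knob on top of the moving jaw: a square grip 28 x 28, z = 58 to 92, above a round skirt of radius 21 (z = 52 to 58); take it across two opposite flats. This point's x and y axes are square to the flats and turn with the knob.
- knob (a joint): knob angle in rad, grows clockwise seen from above; starts between 0 and 0.65, end stop 3.9. Each rad drives the carriage and the knob 12 mm along the holder's +y (rack without play), so the knob travels away under the hand. Steady drag about 0.22 N m, which also keeps it where it is left; each 10 N of squeeze adds 0.12 N m.
- plug: the plug-in charger, 50 x 40 x 28 mm and two 18 mm pins, a bystander to leave alone; origin under its centre.
- remote: the remote control, 95 x 36 x 14 mm, a bystander to leave alone; origin under its centre.
- charger: the white cube charger, a 34 mm cube, a bystander to leave alone; origin under its centre.
Mind the look-alikes: they are no part of the job. What is shaped like the brick but green or pink is not meant.

How it is judged:
By the outcome, as a careful person would: the job done as asked, in the order asked, and still so for the second after the job is handed in, with the robot touching nothing.
It also fails if it takes over 72 s, if anything falls off the work surface, if the arm or the gripper's body presses on something with over 40 N, if the wrist force passes 120 N, or if a joint passes its speed limit or range.

## Working session

There is one attempt and no reset: what is moved stays moved. The work goes in short steps, Python scripts to look and compute and a shell command to move; the robot and the scene stay as the last step left them, time stands still between calls to the robot, and variables do not carry over. Pictures are saved under pics/ and viewed, at most 13 in all, crops included, and the job is handed in when it is done.

```bash
ls; mkdir -p pics; python3 - <<'E'
from bench import r
import cv2,numpy as np,pickle
d={}
for n in("top","scene"):
    s=r.snapshot(n);d[n]=s;cv2.imwrite(f"pics/{n}0.png",s["pixels"][:,:,::-1])
    print(n,{k:(v if k!="world_to_cam" else np.round(v,3).tolist()) for k,v in s.items() if k!="pixels"})
pickle.dump(d,open("cams.pkl","wb"))
s=r.sense();print(s)
E
```

```text
pics
top {'fx': 459.9597310249258, 'fy': 459.9597310249258, 'cx': 321.40530551225777, 'cy': 202.49066126338735, 'world_to_cam': [[0.02, -0.999, -0.027, 87.684], [0.992, 0.016, 0.124, -534.281], [-0.123, -0.029, 0.992, -1288.119], [0.0, 0.0, 0.0, 1.0]]}
scene {'fx': 429.5591076108458, 'fy': 429.5591076108458, 'cx': 319.6406667094642, 'cy': 200.58922526979794, 'world_to_cam': [[0.876, 0.482, -0.011, -506.329], [-0.293, 0.551, 0.781, 46.126], [0.383, -0.681, 0.624, -1131.498], [0.0, 0.0, 0.0, 1.0]]}
{'time': 0.1, 'joint_pos': array([-7.24441197e+01,  7.51308813e+00,  8.53232656e+01, -5.85419010e-04,
        8.72616423e+01, -4.89449447e+00]), 'qd': array([ 0.04140707, -0.06028276, -0.14962107, -0.02922769,  0.00993082,
       -0.08976638]), 'joint_efforts': array([ 1.24926461e-03, -5.70948708e+01, -5.01943338e+01, -1.03473906e-04,
        8.04593641e-03, -3.21488210e-05]), 'tool_pos': array([ 228.98202953, -554.04730021,  230.32311489]), 'tcp_rot': array([-1.79902311e+02, -7.77856395e-03,  2.24503966e+01]), 'ft_force': array([ 0.03787361, -0.48236358,  0.12990581]), 'wrist_torque': array([ 0.03455518, -0.00044867,  0.00128023]), 'grip_force': 0.0, 'finger_gap': 85.34989144527998}
```

View pics/top0.png

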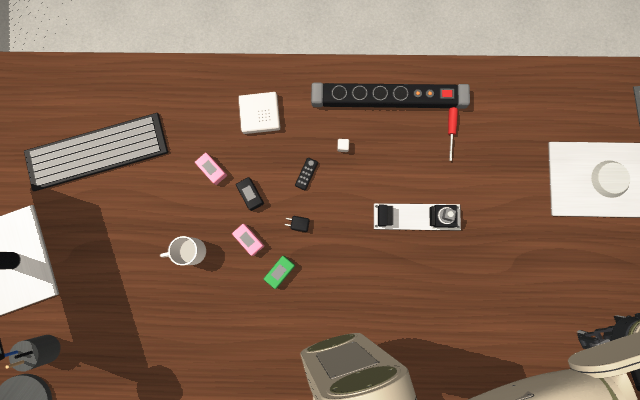

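View pics/scene0.png

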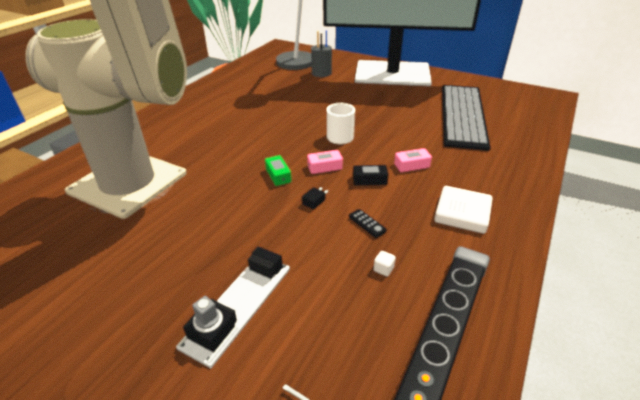

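The top view shows the brick at about (250,194). The holder spans (374–461, 205–229), with the knob at (447,215) and the fixed jaw on the left (+y).

```bash
cat > h.py <<'E'
import numpy as np,cv2
from scipy.spatial.transform import Rotation as R
from bench import r
def w2c_wrist(s,st):
    T=np.eye(4);T[:3,:3]=R.from_euler('xyz',st['tcp_rot'],degrees=True).as_matrix();T[:3,3]=st['tool_pos']
    return np.linalg.inv(T@s['hand_eye'])
def unproj(s,W,uv,z):
    uv=np.atleast_2d(uv).astype(float)
    d=np.c_[(uv[:,0]-s['cx'])/s['fx'],-(uv[:,1]-s['cy'])/s['fy'],-np.ones(len(uv))]
    Rt=W[:3,:3].T;c=-Rt@W[:3,3];d=d@Rt.T
    return c+d*((z-c[2])/d[:,2])[:,None]
def proj(s,W,P):
    P=np.atleast_2d(P)@W[:3,:3].T+W[:3,3]
    return np.c_[s['cx']-s['fx']*P[:,0]/P[:,2],s['cy']+s['fy']*P[:,1]/P[:,2]]
def wrist(name):
    st=r.sense();s=r.snapshot("wrist");cv2.imwrite(f"pics/{name}.png",s["pixels"][:,:,::-1])
    s['W']=w2c_wrist(s,st);import pickle;pickle.dump((s,st),open(name+".pkl","wb"));return s,st
E
python3 - <<'E'
import pickle,cv2,numpy as np
from h import *
s=pickle.load(open("cams.pkl","rb"))["top"];W=np.array(s["world_to_cam"])
im=s["pixels"];hsv=cv2.cvtColor(im,cv2.COLOR_RGB2HSV)
print("bed",unproj(s,W,[(374,206),(461,204),(461,229),(374,229)],10).round(1).tolist())
print("knob",unproj(s,W,[(448,215)],92).round(1).tolist())
print("panel",unproj(s,W,[(249,192)],36).round(1).tolist())
g=np.zeros(im.shape[:2],np.uint8);g[172:216,228:272]=(im[172:216,228:272].max(2)<60)*255
p=cv2.boxPoints(cv2.minAreaRect(cv2.findNonZero(g)));print(p.tolist(),unproj(s,W,p,20).round(1).tolist())
print("others",unproj(s,W,[(300,224),(306,173),(343,145)],10).round(0).tolist())
st=r.sense();print(r.snapshot("wrist")["hand_eye"])
E
```

```text
bed [[527.9, -55.5, 10.0], [537.9, -307.4, 10.0], [465.3, -306.1, 10.0], [460.7, -55.9, 10.0]]
knob [[496.9, -249.3, 92.0]]
panel [[559.5, 307.5, 36.0]]
[[235.15225219726562, 183.78546142578125], [249.7889404296875, 175.979248046875], [264.54327392578125, 203.64361572265625], [249.90658569335938, 211.4498291015625]] [[585.5, 352.3, 20.0], [609.4, 310.0, 20.0], [528.2, 263.6, 20.0], [504.6, 305.6, 20.0]]
others [[471.0, 159.0, 10.0], [623.0, 145.0, 10.0], [709.0, 37.0, 10.0]]
[[-2.98468011e-04  9.54415770e-01  2.98480232e-01  7.75336127e+01]
 [ 9.99999640e-01  5.21922097e-04 -6.68931323e-04  6.31312888e-02]
 [-7.94222033e-04  2.98479925e-01 -9.54415582e-01 -1.42326526e+02]
 [ 0.00000000e+00  0.00000000e+00  0.00000000e+00  1.00000000e+00]]
```

```bash
python3 -m jog '[[0,0,0,40,-24,0,-1],[0,0,0,40,-24,0,-1],[0,0,0,40,-24,0,-1],[0,0,0,40,-24,0,-1],[0,0,0,40,-24,0,-1]]' && python3 -m jog '[[0,0,0,40,-24,0,-1],[0,0,0,40,-24,0,-1],[0,0,0,40,-24,0,-1],[0,0,0,40,-24,0,-1],[0,0,0,40,-24,0,-1]]' && python3 -m jog '[[0,0,0,40,-20,0,-1],[0,0,0,0,0,0,-1],[0,0,0,0,0,0,-1]]' && python3 - <<'E'
from h import *
s,st=wrist("w1");print(st['tool_pos'],st['tcp_rot'],s['fx'],s['cx'],s['cy'],[k for k in s])
E
```

```text
time: 0.65
tool_pos: [368.8, -365.6, 231.1]
tcp_rot: [-180.0, -0.0, 22.4]
ft_force: [0.3, -0.9, 0.6]
finger_gap: 85.4
grip_force: 0.0
time: 1.15
tool_pos: [507.9, -178.2, 231.1]
tcp_rot: [-180.0, 0.0, 22.4]
ft_force: [1.4, -0.8, -1.3]
finger_gap: 85.6
grip_force: 0.0
time: 1.45
tool_pos: [536.6, -145.2, 230.7]
tcp_rot: [-180.0, 0.1, 22.6]
ft_force: [0.5, -0.1, 0.2]
finger_gap: 85.5
grip_force: 0.0
[ 536.63182538 -145.24516618  230.73867816] [-1.79970815e+02  5.94962582e-02  2.25923311e+01] 356.7074778498582 315.40796324994983 198.37244560211536 ['pixels', 'fx', 'fy', 'cx', 'cy', 'hand_eye', 'W']
```

View pics/w1.png

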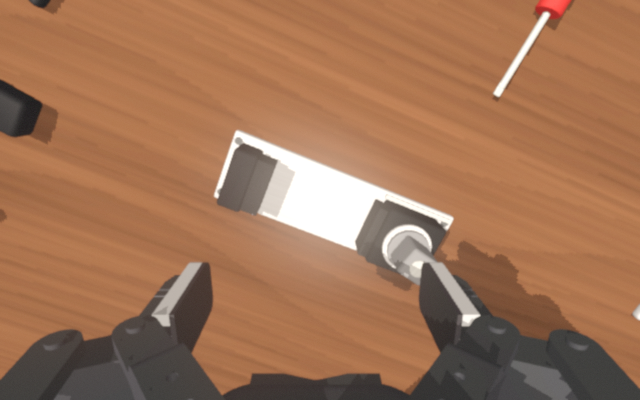

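The wrist view shows bed corners near (236,131), (215,196) and (452,218), the knob at about (408,250), and the fixed jaw at about (248,180). I'll zoom in for accuracy.

```bash
python3 - <<'E'
import cv2
im=cv2.imread("pics/w1.png")[115:305,200:465]
cv2.imwrite("pics/w1z.png",cv2.resize(im,None,fx=3,fy=3,interpolation=cv2.INTER_CUBIC))
E
```

```text
(no output)
```

View pics/w1z.png

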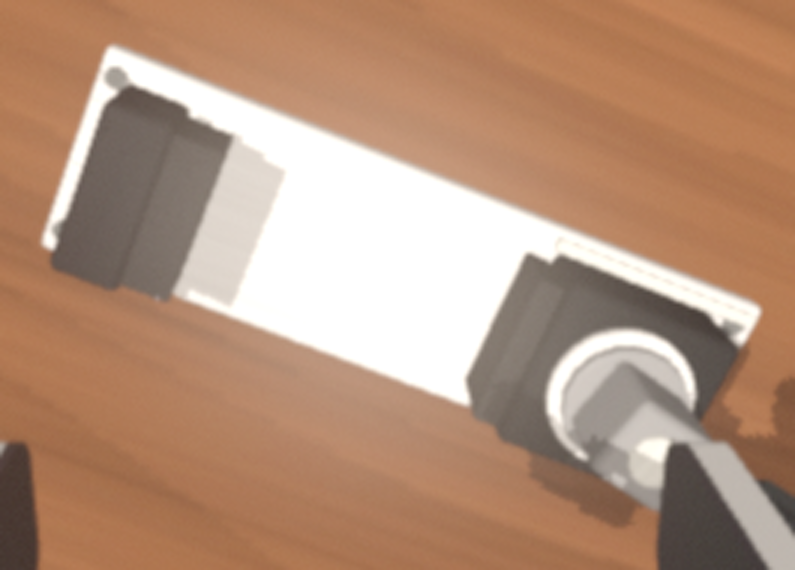

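The zoom gives bed corners at (236.7,130), (214.3,196) and (453.3,218.3). The lining's top edge runs from (277.7,160.7) to (259,214), the moving face's top edge from (375.7,200) to (356.7,241), and the skirt centre is at about (407.3,249.7).

```bash
python3 - <<'E'
import pickle
from h import *
from scipy.optimize import least_squares
s,st=pickle.load(open("w1.pkl","rb"));W=s['W']
uv=np.array([(236.7,130),(214.3,196),(453.3,218.3)]);H=np.array([(38,105,10),(-38,105,10),(38,-145,10.)])
def w(p,q): 
    a=np.radians(p[2]);c,si=np.cos(a),np.sin(a);q=np.atleast_2d(q)
    return np.c_[p[0]+c*q[:,0]-si*q[:,1],p[1]+si*q[:,0]+c*q[:,1],q[:,2]]
f=least_squares(lambda p:(proj(s,W,w(p,H))-uv).ravel(),[498,-161,1.7]);p=f.x;print("holder",p.round(2),f.fun.round(2))
def inv(P): 
    a=np.radians(p[2]);d=P-[p[0],p[1],0];return np.c_[np.cos(a)*d[:,0]+np.sin(a)*d[:,1],-np.sin(a)*d[:,0]+np.cos(a)*d[:,1]].round(1)
print("lining",inv(unproj(s,W,[(277.7,160.7),(259,214)],46)))
print("jaw",inv(unproj(s,W,[(375.7,200),(356.7,241)],46)))
print("skirt",inv(unproj(s,W,[(407.3,249.7)],58)))
c=pickle.load(open("cams.pkl","rb"))["top"];V=np.array(c["world_to_cam"])
print("top-cam resid",proj(c,V,w(p,H)).round(1).tolist())
E
```

```text
holder [ 5.0174e+02 -1.6309e+02  4.0000e-02] [-0.4  -0.44 -0.99  0.29  1.45  0.52]
lining [[ 32.4  54.5]
 [-23.9  52.7]]
jaw [[ 32.6 -46.2]
 [-13.5 -47.1]]
skirt [[  1.4 -92.8]]
top-cam resid [[374.9, 202.0], [374.8, 228.0], [461.2, 203.4]]
```

```bash
python3 - <<'E'
import pickle
from h import *
def edge(s,W,a,b,z,name):
    g=cv2.cvtColor(s['pixels'],cv2.COLOR_RGB2GRAY).astype(np.float32);a=np.array(a,float);b=np.array(b,float)
    d=(b-a)/np.linalg.norm(b-a);n=np.array([-d[1],d[0]]);P=[]
    for t in np.linspace(0.05,.95,60):
        q=a+t*(b-a);k=np.arange(-5,5.01,.1);m=(q+k[:,None]*n).astype(np.float32)
        v=cv2.remap(g,m[None,:,0],m[None,:,1],cv2.INTER_LINEAR)[0];P.append(q+n*k[np.argmax(np.abs(np.gradient(cv2.blur(v[None],(9,1))[0])))])
    X=unproj(s,W,np.array(P),z);l=cv2.fitLine(X[:,:2].astype(np.float32),cv2.DIST_HUBER,0,.01,.01).ravel()
    print(name,"yaw",np.degrees(np.arctan2(-l[0]*np.sign(l[1]),abs(l[1]))).round(2),"pt",l[2:].round(1))
s,st=pickle.load(open("w1.pkl","rb"));edge(s,s['W'],(240,132),(385,188),10,"wr +x")
edge(s,s['W'],(270,217),(352,248),10,"wr -x")
c=pickle.load(open("cams.pkl","rb"))["top"];V=np.array(c["world_to_cam"])
edge(c,V,(375,204.5),(430,204.5),10,"top +x");edge(c,V,(394,229),(430,229),10,"top -x")
E
python3 -m jog '[[0,0,0,21,-41,5,-1],[0,0,0,21,-41,5,-1],[0,0,0,21,-41,5,-1],[0,0,0,21,-41,5,-1],[0,0,0,21,-41,5,-1]]' && python3 -m jog '[[0,0,0,21,-41,5,-1],[0,0,0,21,-41,5,-1],[0,0,0,21,-41,5,-1],[0,0,0,21,-41,5,-1],[0,0,0,21,-41,5,-1]]' && python3 -m jog '[[0,0,-7.5,0,0,0,-1],[0,0,0,0,0,0,-1],[0,0,0,0,0,0,-1]]' && python3 - <<'E'
from h import *
s,st=wrist("w2");print(st['tool_pos'],st['tcp_rot'])
E
```

```text
wr +x yaw 0.35 pt [ 540.1 -140.9]
wr -x yaw 0.27 pt [ 464.4 -187.9]
top +x yaw 2.58 pt [ 535.7 -142.8]
top -x yaw -1.35 pt [ 462.4 -161.4]
time: 2.0
tool_pos: [555.0, 83.2, 206.3]
tcp_rot: [180.0, -0.0, 22.3]
ft_force: [0.7, 0.2, -0.1]
finger_gap: 85.3
grip_force: 0.0
time: 2.5
tool_pos: [574.6, 312.7, 181.2]
tcp_rot: [180.0, -0.0, 22.3]
ft_force: [1.2, -0.1, 0.7]
finger_gap: 85.3
grip_force: 0.0
time: 2.8
tool_pos: [574.5, 311.1, 181.3]
tcp_rot: [180.0, 0.0, 29.7]
ft_force: [-0.3, -0.2, -0.3]
finger_gap: 85.2
grip_force: 0.0
[574.50912209 311.12666066 181.28479406] [1.79972935e+02 2.31697281e-02 2.96590911e+01]
```

View pics/w2.png

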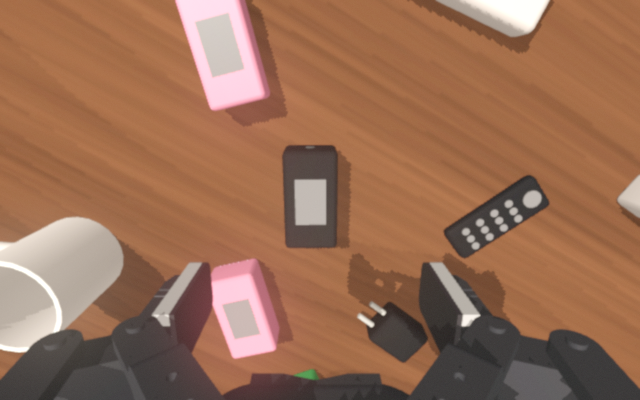

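The wrist view shows the black brick upright, roughly (284–337, 148–247), with its panel at (295–326, 179–226). That makes it aligned with the tool's x axis.

```bash
python3 - <<'E'
import pickle
from h import *
s,st=pickle.load(open("w2.pkl","rb"));W=s['W']
im=s['pixels'];m=np.zeros(im.shape[:2],np.uint8);m[140:255,275:345]=(im[140:255,275:345].max(2)<75)*255
rc=cv2.minAreaRect(cv2.findNonZero(m));p=cv2.boxPoints(rc);print(rc)
hsv=im[175:232,290:331].min(2)>130
pr=cv2.minAreaRect(cv2.findNonZero((hsv*255).astype(np.uint8))+np.array([290,175]));print("panel",pr)
T=np.array(st['tool_pos'])
def tool(X):
    a=np.radians(st['tcp_rot'][2]);d=X-T;return np.c_[d[:,0]*np.cos(a)+d[:,1]*np.sin(a),d[:,0]*np.sin(a)-d[:,1]*np.cos(a),-d[:,2]].round(1).tolist()
print("box z36 tool",tool(unproj(s,W,p,36)));X=unproj(s,W,[pr[0]],36);print("panel ctr",X.round(1),tool(X))
X=unproj(s,W,cv2.boxPoints(pr),36);print("panel corners",tool(X))
E
```

```text
((330.6108093261719, 186.58853149414062), (102.4597396850586, 37.70261001586914), 65.18579864501953)
panel ((309.5, 201.5), (45.0, 31.0), 90.0)
box z36 tool [[30.2, -18.4, 145.3], [42.9, 9.1, 145.3], [-36.9, 47.1, 145.3], [-51.7, 17.7, 145.3]]
panel ctr [[559.  307.5  36. ]] [[-15.3, -4.5, 145.3]]
panel corners [[4.4, -17.3, 145.3], [4.3, 8.5, 145.3], [-35.7, 8.8, 145.3], [-35.7, -18.0, 145.3]]
```

```bash
python3 -m jog '[[0,0,0,-14.5,-4,30,-1],[0,0,0,0,0,45,-1],[0,0,0,0,0,40,-1],[0,0,0,0,0,30,-1],[0,0,0,0,0,20,-1]]' 50 && python3 -m jog '[[0,0,0,0,0,10,-1],[0,0,0,0,0,0,-1],[0,0,0,0,0,0,0.2],[0,0,0,0,0,0,0.6],[0,0,0,0,0,0,0.6]]' && python3 -m jog '[[0,0,0,0,0,0,0.6],[0,0,0,0,0,0,0.6],[0,0,0,0,0,0,0.6],[0,0,0,0,0,0,0.6]]'
```

```text
time: 3.35
tool_pos: [558.4, 306.7, 13.7]
tcp_rot: [-180.0, 0.2, 29.7]
ft_force: [0.6, -0.0, 1.1]
finger_gap: 85.2
grip_force: 0.0
time: 3.85
tool_pos: [560.9, 309.6, 8.4]
tcp_rot: [180.0, -0.2, 29.9]
ft_force: [-9.0, -4.2, 8.3]
finger_gap: 45.2
grip_force: 51.0
time: 4.25
tool_pos: [560.9, 309.7, 8.4]
tcp_rot: [180.0, -0.2, 29.9]
ft_force: [-0.1, -0.6, 6.0]
finger_gap: 45.3
grip_force: 53.3
```

```bash
python3 -m jog '[[0,0,0,0,0,-15,0.6],[0,0,0,0,0,-40,0.6],[0,0,0,0,0,-45,0.6],[0,0,0,0,0,-45,0.6],[0,0,0,0,0,-15,0.6]]' && python3 -m jog '[[0,0,0,0,0,0,0.6],[0,0,0,0,0,0,0.6]]' && python3 - <<'E'
from h import *
s,st=wrist("w3");im=cv2.imread("pics/w3.png")[150:400,150:500];cv2.imwrite("pics/w3z.png",cv2.resize(im,None,fx=2,fy=2))
E
```

```text
time: 4.75
tool_pos: [562.1, 310.5, 174.0]
tcp_rot: [180.0, -0.5, 30.0]
ft_force: [1.1, 0.7, -2.1]
finger_gap: 45.2
grip_force: 52.4
time: 4.95
tool_pos: [558.7, 308.9, 164.8]
tcp_rot: [-180.0, 0.1, 30.0]
ft_force: [-1.2, -0.6, -3.9]
finger_gap: 45.2
grip_force: 52.3
```

View pics/w3z.png

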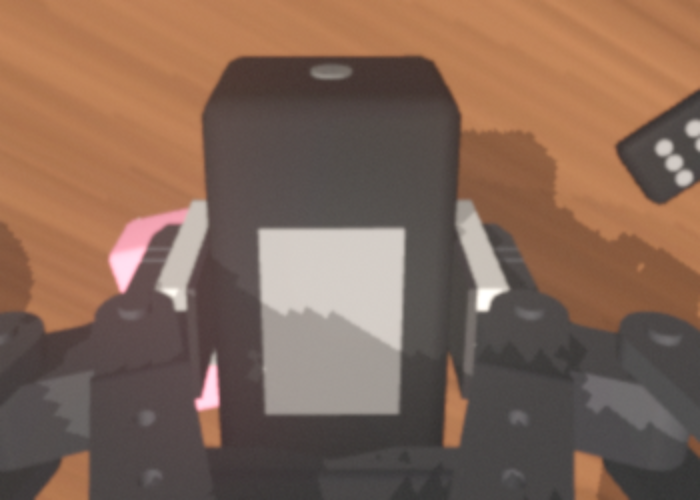

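The brick is held straight. Its top far edge is at row ~204, with the panel at rows 264.5 to 356.5.

```bash
python3 - <<'E'
import pickle
from h import *
s,st=pickle.load(open("w3.pkl","rb"));V=np.linalg.inv(s['hand_eye'])
for z in(-27.6,-25,-30):print(z,unproj(s,V,[(252,204),(380,204),(279,264.5),(352.5,264.5),(350,356.5),(282.5,356.5)],z)[:,:2].round(1).tolist())
E
```

```text
-27.6 [[39.6, -21.2], [39.6, 22.2], [16.8, -12.7], [16.8, 13.6], [-23.2, 13.8], [-23.2, -12.6]]
-25 [[38.8, -21.6], [38.8, 22.7], [15.5, -13.0], [15.4, 13.9], [-25.5, 14.1], [-25.5, -12.9]]
-30 [[40.4, -20.7], [40.4, 21.7], [18.1, -12.5], [18.1, 13.3], [-21.1, 13.5], [-21.1, -12.3]]
```

```bash
python3 -m jog '[[0,0,-8.5,0,0,0,0.6],[0,0,-8.5,0,0,0,0.6],[0,0,-8.5,0,0,0,0.6],[0,0,-8.5,0,0,0,0.6],[0,0,-8.5,0,0,0,0.6]]' && python3 -m jog '[[0,0,-8.5,0,0,0,0.6],[0,0,-8.5,0,0,0,0.6],[0,0,0,-45,-6,0,0.6],[0,0,0,-45,-6,0,0.6],[0,0,0,-45,-6,0,0.6]]' && python3 -m jog '[[0,0,0,-45,-6,0,0.6],[0,0,0,-45,-6,0,0.6],[0,0,0,-45,-6,0,0.6],[0,0,0,-45,-6,0,0.6],[0,0,0,-45,-6,0,0.6]]' && python3 -m jog '[[0,0,0,-45,-6,0,0.6],[0,0,0,-45,-6,0,0.6],[0,0,0,0,0,0,0.6],[0,0,0,0,0,0,0.6],[0,0,0,0,0,0,0.6]]' && python3 - <<'E'
from h import *
s,st=wrist("w4");print(st['tool_pos'],st['tcp_rot'])
E
```

```text
time: 5.5
tool_pos: [557.6, 308.3, 162.3]
tcp_rot: [-179.7, 0.2, 72.8]
ft_force: [-0.5, -0.4, -3.0]
finger_gap: 45.1
grip_force: 52.1
time: 6.0
tool_pos: [537.7, 172.7, 162.5]
tcp_rot: [-179.7, 0.1, 89.5]
ft_force: [0.4, -0.7, -2.1]
finger_gap: 45.2
grip_force: 52.4
time: 6.5
tool_pos: [505.6, -51.7, 163.2]
tcp_rot: [-179.7, -0.1, 89.5]
ft_force: [0.7, -0.5, -3.4]
finger_gap: 45.0
grip_force: 52.4
time: 7.0
tool_pos: [494.2, -139.1, 164.4]
tcp_rot: [-179.8, -0.1, 89.5]
ft_force: [0.1, -0.1, -2.5]
finger_gap: 44.6
grip_force: 52.4
[ 494.21423469 -139.10401888  164.40639567] [-1.79825820e+02 -9.56480503e-02  8.94647777e+01]
```

View pics/w4.png

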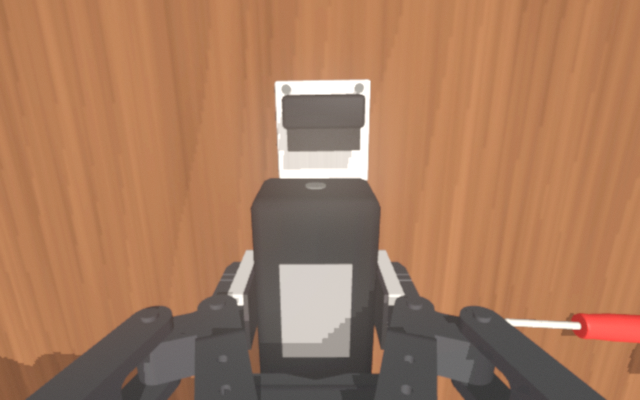

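The held brick is in the foreground. The fixed end shows bed corners at (276,82) and (369.5,80), side edges down to (280,178) and (367.5,178), and the lining's top edge at row ~150, columns 288–360.

```bash
python3 - <<'E'
import pickle
from h import *
s,st=pickle.load(open("w4.pkl","rb"));W=s['W']
f=lambda uv,z:print(z,unproj(s,W,uv,z)[:,:2].round(1).tolist())
f([(276,82),(369.5,80),(280,178),(367.5,178)],10);f([(288,150.5),(360,150)],46);f([(283.5,96),(365,95)],48)
E
```

```text
10 [[464.6, -58.4], [538.5, -57.6], [464.7, -136.6], [539.6, -137.3]]
46 [[475.2, -106.9], [528.2, -107.0]]
48 [[473.5, -68.3], [530.3, -68.2]]
```

```bash
python3 -m jog '[[0,0,-0.9,0,0,0,0.6],[0,0,0,-19.3,7.8,10,0.6],[0,0,0,0,0,40,0.6],[0,0,0,0,0,40,0.6],[0,0,0,0,0,30,0.6]]' && python3 -m jog '[[0,0,0,0,0,15,0.6],[0,0,0,0,0,0,0.6],[0,0,0,0,0,0,0.6],[0,0,0,0,0,0,0.6],[0,0,0,0,0,0,0.6]]'
```

```text
time: 7.55
tool_pos: [502.3, -158.1, 43.9]
tcp_rot: [-179.9, -0.0, 90.5]
ft_force: [-0.4, 0.4, -3.1]
finger_gap: 44.9
grip_force: 52.4
time: 8.05
tool_pos: [504.7, -160.1, 33.4]
tcp_rot: [179.8, 0.1, 90.4]
ft_force: [0.6, -0.2, -3.2]
finger_gap: 45.7
grip_force: 52.3
```

```bash
python3 -m jog '[[0,0,0,0,0,5,0.6],[0,0,0,0,0,0,0.6]]' && python3 -m jog '[[0,0,0,0,0,0,0.6],[0,0,0,0,0,0,0.6]]' && python3 -m jog '[[0,0,0,0,0,0,0.6],[0,0,0,0,0,0,0.6]]'; python3 -c "from bench import r;print(r.sense()['joint_efforts'])"
```

```text
time: 8.25
tool_pos: [503.0, -159.5, 26.2]
tcp_rot: [180.0, 0.0, 90.3]
ft_force: [-0.5, -0.6, -2.7]
finger_gap: 45.0
grip_force: 52.4
time: 8.45
tool_pos: [503.0, -159.6, 26.3]
tcp_rot: [-180.0, -0.0, 90.3]
ft_force: [-0.4, -0.5, -2.3]
finger_gap: 45.2
grip_force: 52.4
time: 8.65
tool_pos: [503.1, -159.5, 26.3]
tcp_rot: [-180.0, -0.0, 90.3]
ft_force: [0.4, -0.3, -2.4]
finger_gap: 45.1
grip_force: 52.4
[-2.92873388e-03 -5.19339037e+01 -4.44485879e+01 -1.03123943e-02
 -1.61645909e-03 -3.00545355e-05]
```

```bash
python3 -m jog '[[0,0,0,0.5,-1,3,0.6],[0,0,0,0,0,2.5,0.6],[0,0,0,0,0,0,0.6],[0,0,0,0,0,0,0.6],[0,0,0,0,0,0,0.6]]' && python3 -m jog '[[0,0,0,0,0,1.5,0.6],[0,0,0,0,0,0,0.6],[0,0,0,0,0,0,0.6],[0,0,0,0,0,0,0.6]]'&& python3 -m jog '[[0,0,0,0,0,0.8,0.6],[0,0,0,0,0,0,0.6],[0,0,0,0,0,0,0.6],[0,0,0,0,0,0,0.6]]'
```

```text
time: 9.15
tool_pos: [502.1, -159.0, 20.8]
tcp_rot: [180.0, -0.0, 90.3]
ft_force: [-0.3, -0.4, -2.5]
finger_gap: 45.2
grip_force: 52.4
time: 9.55
tool_pos: [502.1, -159.0, 19.3]
tcp_rot: [180.0, -0.0, 90.3]
ft_force: [-0.5, 0.8, -3.8]
finger_gap: 45.6
grip_force: 52.4
time: 9.95
tool_pos: [502.1, -159.1, 18.5]
tcp_rot: [180.0, 0.0, 90.3]
ft_force: [-0.7, -0.3, -2.1]
finger_gap: 45.1
grip_force: 52.6
```

```bash
python3 -m jog '[[0,0,0,0,0,0.7,0.6],[0,0,0,0,0,0,0.6],[0,0,0,0,0,0,0.6]]' && python3 -m jog '[[0,0,0,0,0,0.7,0.6],[0,0,0,0,0,0,0.6],[0,0,0,0,0,0,0.6]]'&& python3 -m jog '[[0,0,0,0,0,0.7,0.6],[0,0,0,0,0,0,0.6],[0,0,0,0,0,0,0.6]]'
```

```text
time: 10.25
tool_pos: [502.1, -159.1, 18.4]
tcp_rot: [180.0, 0.0, 90.4]
ft_force: [-4.0, 1.7, 4.7]
finger_gap: 45.2
grip_force: 53.3
time: 10.55
tool_pos: [502.2, -159.1, 18.4]
tcp_rot: [-180.0, 0.0, 90.4]
ft_force: [-7.3, 1.8, 14.0]
finger_gap: 45.1
grip_force: 54.3
time: 10.85
tool_pos: [502.2, -159.1, 18.4]
tcp_rot: [-180.0, 0.0, 90.4]
ft_force: [-11.6, 4.2, 21.1]
finger_gap: 45.4
grip_force: 55.3
```

```bash
python3 -m jog '[[0,0,0,0,0,-1.7,0.6],[0,0,0,0,0,0,0.3],[0,0,0,0,0,0,-0.3],[0,0,0,0,0,0,-1],[0,0,0,0,0,0,-1]]' && python3 -m jog '[[0,0,0,0,0,0,-1],[0,0,0,0,0,0,-1],[0,0,0,0,0,-10,-1],[0,0,0,0,0,-30,-1],[0,0,0,0,0,-40,-1]]'&& python3 -m jog '[[0,0,0,0,0,-40,-1],[0,0,0,0,0,-45,-1],[0,0,0,-45,0,0,-1],[0,0,0,0,0,0,-1],[0,0,0,0,0,0,-1]]' && python3 -m jog '[[0,0,0,0,0,0,-1],[0,0,0,0,0,0,-1],[0,0,0,0,0,0,-1]]' && python3 - <<'E'
from h import *
s,st=wrist("w5");print(st['tool_pos'],st['tcp_rot'])
im=cv2.imread("pics/w5.png")[30:330,180:460];cv2.imwrite("pics/w5z.png",cv2.resize(im,None,fx=2,fy=2))
E
```

```text
time: 11.35
tool_pos: [502.1, -159.0, 18.0]
tcp_rot: [180.0, 0.0, 90.4]
ft_force: [-1.0, 0.1, 0.3]
finger_gap: 82.1
grip_force: 0.0
time: 11.85
tool_pos: [500.3, -158.3, 97.5]
tcp_rot: [-179.8, -0.1, 90.3]
ft_force: [0.5, -0.0, -0.2]
finger_gap: 85.3
grip_force: 0.0
time: 12.35
tool_pos: [502.2, -204.7, 183.7]
tcp_rot: [180.0, 0.0, 90.2]
ft_force: [-0.3, 0.3, -0.5]
finger_gap: 85.6
grip_force: 0.0
time: 12.65
tool_pos: [502.1, -203.2, 182.6]
tcp_rot: [-179.9, -0.0, 90.4]
ft_force: [-0.6, -0.2, -0.7]
finger_gap: 85.4
grip_force: 0.0
[ 502.11819057 -203.17788672  182.57324664] [-1.79948599e+02 -3.59246502e-02  9.03995699e+01]
```

View pics/w5z.png

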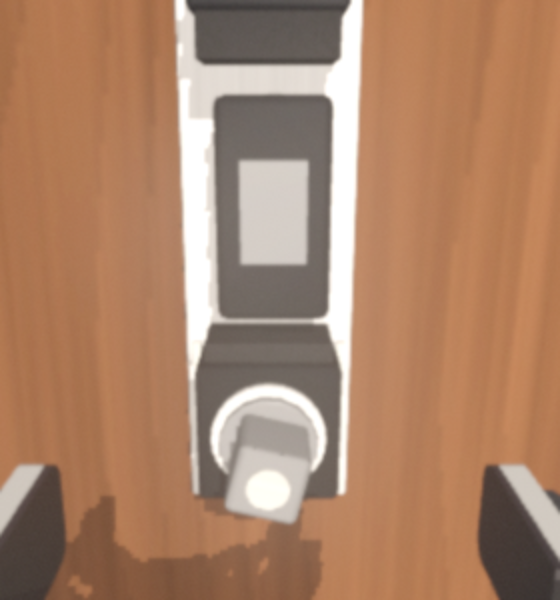

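The brick lies straight between the jaws. It looks slightly to the right: centre zoom column ≈273.5, against ≈268 for the jaws. The knob top is centred at about (314,275), turned by about 12°.

```bash
python3 - <<'E'
import pickle
from h import *
s,st=pickle.load(open("w5.pkl","rb"));W=s['W']
f=lambda n,zuv,z:print(n,unproj(s,W,np.array(zuv)/2+[180,30],z)[:,:2].round(1).tolist())
f("brick",[(215,102),(332,102),(219,310),(328,310)],46);f("panel",[(238,160),(308,160),(239,265),(307,265)],46)
f("lining",[(196,62),(340,62)],46);f("mjaw",[(212,326),(328,326)],46)
f("bed",[(178,50),(361,50),(193,480),(346,480)],10);f("knobtop",[(268,490),(226,510),(296,523)],92)
f("cap",[(226,510),(296,523),(313,460),(243,447)],92)
f("skirt",[(268.5,440)],58)
E
```

```text
brick [[482.0, -122.6], [525.4, -122.3], [482.3, -202.6], [526.4, -202.3]]
panel [[490.4, -143.5], [517.0, -143.3], [490.5, -184.1], [517.5, -183.9]]
lining [[475.3, -108.8], [527.9, -108.4]]
mjaw [[479.3, -209.4], [526.6, -209.1]]
bed [[464.4, -101.9], [539.6, -101.4], [465.4, -299.4], [541.0, -298.9]]
knobtop [[502.6, -258.3], [487.1, -266.8], [513.1, -272.1]]
cap [[487.1, -266.8], [513.1, -272.1], [518.8, -246.0], [493.5, -241.0]]
skirt [[502.6, -254.5]]
```

The brick sits about 1.6 mm off-centre in +x. Closing the pads around a point 1.6 mm to the left will centre it.

```bash
python3 -m jog '[[0,0,0,42,-1.6,0,-1],[0,0,0,0,0,40,-1],[0,0,0,0,0,45,-1],[0,0,0,0,0,40,-1],[0,0,0,0,0,25,-1]]' 25 && python3 -m jog '[[0,0,0,0,0,10,-1],[0,0,0,0,0,0,-1],[0,0,0,0,0,0,-1],[0,0,0,0,0,0,-1],[0,0,0,0,0,0,0]]' && python3 -m jog '[[0,0,0,0,0,0,0],[0,0,0,0,0,0,0.3],[0,0,0,0,0,0,0.3],[0,0,0,0,0,0,0.3]]'
```

```text
time: 13.2
tool_pos: [498.4, -160.6, 29.6]
tcp_rot: [-179.8, -0.1, 90.4]
ft_force: [-1.2, 0.3, -1.0]
finger_gap: 85.7
grip_force: 0.0
time: 13.7
tool_pos: [501.9, -162.7, 24.9]
tcp_rot: [179.8, 0.1, 90.3]
ft_force: [0.6, 0.3, 0.7]
finger_gap: 73.0
grip_force: 0.0
time: 14.1
tool_pos: [501.3, -162.4, 24.0]
tcp_rot: [179.9, 0.0, 90.3]
ft_force: [1.1, 0.3, 5.6]
finger_gap: 45.9
grip_force: 27.3
```

```bash
python3 -m jog '[[0,0,0,0,-0.8,0,0.3],[0,0,0,0,0,0,0.3],[0,0,0,0,0,0,0.3],[0,0,0,0,0,0,-0.3],[0,0,0,0,0,0,-1]]' && python3 -m jog '[[0,0,0,0,0,0,-1],[0,0,0,0,0,0,-1],[0,0,0,0,0,-15,-1],[0,0,0,0,0,-40,-1],[0,0,0,0,0,-45,-1]]' && python3 -m jog '[[0,0,0,0,0,-15,-1],[0,0,0,-30,2,0,-1],[0,0,0,-40,0,0,-1],[0,0,0,-24,0,0,-1],[0,0,6.3,0,0,0,-1]]' && python3 -m jog '[[0,0,6.3,0,0,0,-1],[0,0,0,0,0,0,-1],[0,0,0,0,0,0,-1],[0,0,0,0,0,0,-1],[0,0,0,0,0,0,-1]]'; python3 - <<'E'
from h import *
s,st=wrist("w6");print(st['tool_pos'],st['tcp_rot'])
im=cv2.imread("pics/w6.png");cv2.imwrite("pics/w6z.png",im)
E
```

```text
time: 14.6
tool_pos: [498.5, -161.7, 22.2]
tcp_rot: [-179.9, -0.0, 90.3]
ft_force: [0.1, -0.9, 1.0]
finger_gap: 68.4
grip_force: 0.0
time: 15.1
tool_pos: [498.2, -161.4, 123.5]
tcp_rot: [-179.8, -0.1, 90.3]
ft_force: [1.3, -0.2, -0.2]
finger_gap: 85.5
grip_force: 0.0
time: 15.6
tool_pos: [502.0, -259.2, 139.0]
tcp_rot: [180.0, 0.1, 83.9]
ft_force: [0.6, 0.6, 0.2]
finger_gap: 85.6
grip_force: 0.0
time: 16.1
tool_pos: [502.3, -255.8, 138.2]
tcp_rot: [180.0, 0.0, 77.9]
ft_force: [0.6, 0.8, 0.1]
finger_gap: 85.6
grip_force: 0.0
[ 502.32232351 -255.81320795  138.24502713] [1.79993309e+02 2.80441148e-03 7.78583232e+01]
```

View pics/w6z.png

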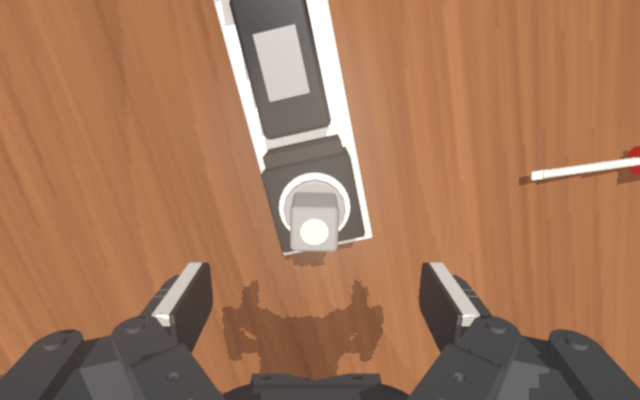

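The knob top is square to the tool, with its cap centre at about (314,230) and the skirt centre at (314.5,207). The brick lies ahead of the moving jaw.

```bash
python3 - <<'E'
import pickle
from h import *
s,st=pickle.load(open("w6.pkl","rb"));W=s['W'];V=np.linalg.inv(s['hand_eye'])
f=lambda n,uv,z:print(n,unproj(s,W,uv,z)[:,:2].round(1).tolist(),"tool",unproj(s,V,uv,st['tool_pos'][2]-z)[:,:2].round(1).tolist())
f("cap",[(290.5,250),(337,250),(338,212),(291,212)],92);f("capc",[(314.3,231.5)],92);f("skirt",[(314.5,207)],58)
f("bricknear",[(265,133),(328,120)],46);f("panel",[(253,36),(295,27),(309,92),(269,101)],46);f("bed",[(221,10),(286,254),(371,237),(327,2)],10)
f("mjaw",[(268,154),(341,137)],46)
E
```

```text
cap [[486.5, -266.3], [512.8, -272.0], [517.9, -249.1], [492.1, -243.6]] tool [[-13.6, -13.3], [-13.6, 13.7], [9.8, 13.8], [9.8, -12.5]]
capc [[502.4, -257.9]] tool [[-2.0, 0.5]]
skirt [[503.1, -254.7]] tool [[1.2, 0.6]]
bricknear [[481.5, -202.2], [523.3, -202.7]] tool [[48.1, -31.7], [56.4, 9.3]]
panel [[489.0, -144.5], [514.9, -145.0], [515.0, -183.2], [489.0, -183.2]] tool [[106.0, -36.4], [111.0, -11.0], [73.7, -2.9], [68.2, -28.3]]
bed [[467.2, -118.6], [467.5, -306.2], [539.5, -306.0], [538.9, -129.0]] tool [[126.8, -63.2], [-56.6, -23.4], [-41.2, 46.9], [131.6, 9.1]]
mjaw [[479.9, -216.0], [529.4, -215.1]] tool [[34.3, -30.3], [45.5, 17.9]]
```

```bash
python3 -m jog '[[0,0,0,-0.5,0.5,30,-1],[0,0,0,0,0,30,-1],[0,0,0,0,0,13,-1],[0,0,0,0,0,0,-1],[0,0,0,0,0,0,-1]]' 60 && python3 -m jog '[[0,0,0,0,0,0,0],[0,0,0,0,0,0,0.3],[0,0,0,0,0,0,0.5],[0,0,0,0,0,0,1],[0,0,0,0,0,0,1]]' && python3 -m jog '[[0,0,0,0,0,0,1],[0,0,0,0,0,0,1],[0,0,0,0,0,0,1],[0,0,0,0,0,0,1]]'; python3 -c "
from bench import r
s=r.sense();print(s['wrist_torque'],s['ft_force'],s['joint_pos'][5])"
```

```text
time: 16.65
tool_pos: [503.0, -256.8, 65.9]
tcp_rot: [180.0, 0.0, 77.8]
ft_force: [0.1, 0.3, -0.1]
finger_gap: 85.8
grip_force: 0.0
time: 17.15
tool_pos: [501.8, -256.6, 66.0]
tcp_rot: [-179.9, 0.0, 77.7]
ft_force: [-10.3, 1.3, 10.9]
finger_gap: 27.3
grip_force: 59.6
time: 17.55
tool_pos: [501.8, -256.6, 66.0]
tcp_rot: [-179.9, 0.0, 77.7]
ft_force: [-9.0, 2.7, 11.4]
finger_gap: 26.9
grip_force: 59.5
[ 0.43512856  1.32389061 -0.11049961] [-9.02577654  2.66835198 11.36288576] -19.996427499822374
```

```bash
cat > q.py <<'E'
from bench import r
s=r.sense();print("torque",s['wrist_torque'].round(3),"F",s['ft_force'].round(1),"j6",s['joint_pos'][5].round(1),"yaw",s['tcp_rot'].round(2))
E
python3 -m jog '[[0,0,0,0.07,-0.9,-1,1],[0,0,0,0,0,0,1],[0,0,0,0,0,0,1]]'; python3 q.py; python3 -m jog '[[0,0,6,1.21,-0.33,0,1],[0,0,6,1.17,-0.46,0,1],[0,0,6,1.12,-0.58,0,1],[0,0,6,1.05,-0.69,0,1],[0,0,6,0.97,-0.8,0,1]]'; python3 q.py
```

```text
time: 17.85
tool_pos: [501.6, -256.6, 66.1]
tcp_rot: [-180.0, 0.0, 77.7]
ft_force: [-1.5, -2.1, 1.0]
finger_gap: 26.9
grip_force: 60.4
torque [-0.232  0.142 -0.096] F [-1.5 -2.1  1. ] j6 -20.0 yaw [-1.7999e+02  1.0000e-02  7.7740e+01]
time: 18.35
tool_pos: [502.0, -250.6, 66.1]
tcp_rot: [179.9, 0.0, 47.5]
ft_force: [2.7, -3.5, -3.8]
finger_gap: 26.9
grip_force: 59.4
torque [-0.822 -0.637  0.241] F [ 2.7 -3.5 -3.8] j6 10.7 yaw [1.799e+02 1.000e-02 4.752e+01]
```

```bash
python3 -m jog '[[0,0,6,0.88,-0.89,0,1],[0,0,6,0.79,-0.98,0,1],[0,0,6,0.68,-1.06,0,1]]'; python3 q.py; python3 -m jog '[[0,0,6,0.56,-1.12,0,1],[0,0,6,0.44,-1.17,0,1],[0,0,0,0,0,0,1]]'; python3 q.py
```

```text
time: 18.65
tool_pos: [502.1, -247.2, 66.2]
tcp_rot: [179.8, -0.0, 29.5]
ft_force: [3.9, -5.0, -6.5]
finger_gap: 27.0
grip_force: 59.3
torque [-1.083 -0.846  0.111] F [ 3.9 -5.  -6.5] j6 29.1 yaw [ 1.7985e+02 -4.0000e-02  2.9520e+01]
time: 18.95
tool_pos: [502.1, -244.9, 66.2]
tcp_rot: [179.8, -0.1, 17.5]
ft_force: [5.2, -6.5, -7.4]
finger_gap: 27.1
grip_force: 59.8
torque [-1.25  -0.922 -0.291] F [ 5.2 -6.5 -7.4] j6 41.3 yaw [ 1.7984e+02 -9.0000e-02  1.7530e+01]
```

```bash
python3 -m jog '[[0,0,0,0.3,0.72,0.7,1],[0,0,0,0,0,0,1]]'; python3 q.py; python3 -m jog '[[0,0,4,0.23,-0.81,0,1],[0,0,4,0.17,-0.82,0,1],[0,0,4,0.11,-0.83,0,1]]'; python3 q.py;python3 -m jog '[[0,0,4,0.06,-0.84,0,1]]'; python3 q.py
```

```text
time: 19.15
tool_pos: [502.3, -245.0, 66.1]
tcp_rot: [179.9, -0.1, 17.7]
ft_force: [-0.1, -2.0, 2.5]
finger_gap: 26.8
grip_force: 61.0
torque [-0.626 -0.14  -0.24 ] F [-0.1 -2.   2.5] j6 41.0 yaw [ 1.7992e+02 -5.0000e-02  1.7750e+01]
time: 19.45
tool_pos: [502.2, -242.7, 66.1]
tcp_rot: [179.9, -0.1, 5.6]
ft_force: [1.6, -5.0, 0.7]
finger_gap: 26.9
grip_force: 60.3
torque [-1.006 -0.212  0.203] F [ 1.6 -5.   0.7] j6 53.4 yaw [ 1.7989e+02 -7.0000e-02  5.6200e+00]
time: 19.55
tool_pos: [502.2, -242.0, 66.1]
tcp_rot: [179.9, -0.1, 1.6]
ft_force: [0.4, -4.7, 1.6]
finger_gap: 26.7
grip_force: 60.3
torque [-1.059 -0.233  0.21 ] F [ 0.4 -4.7  1.6] j6 57.4 yaw [ 1.7988e+02 -8.0000e-02  1.6200e+00]
```

```bash
python3 -m jog '[[0,0,4,0,-0.8,0,1]]' >/dev/null; python3 q.py; python3 -m jog '[[0,0,4,-0.06,-0.8,0,1]]'>/dev/null; python3 q.py;python3 -m jog '[[0,0,4,-0.12,-0.8,0,1]]'|grep pos; python3 q.py
```

```text
torque [-1.003 -0.153  0.254] F [ 1.4 -4.1  1.2] j6 61.5 yaw [ 1.7989e+02 -9.0000e-02 -2.3800e+00]
torque [-1.13  -0.158  0.119] F [ 2.  -4.3  0.6] j6 65.6 yaw [ 1.7989e+02 -1.0000e-01 -6.3900e+00]
tool_pos: [502.1, -239.7, 66.1]
torque [-1.168 -0.139  0.21 ] F [ 0.9 -5.2  1.5] j6 69.6 yaw [ 1.7989e+02 -1.1000e-01 -1.0390e+01]
```

```bash
cat > q.py <<'E'
from bench import r
s=r.sense();T=s['wrist_torque'];F=s['ft_force'];print("Tz %.3f eff %.3f F %s j6 %.2f yaw %.2f y %.2f"%(T[2],T[2]-.012*F[1],F.round(1),s['joint_pos'][5],s['tcp_rot'][2],s['tool_pos'][1]))
E
for i in 1; do python3 -m jog '[[0,0,2,-0.08,-0.41,0,1]]' >/dev/null; python3 q.py; python3 -m jog '[[0,0,2,-0.10,-0.4,0,1]]'>/dev/null; python3 q.py;python3 -m jog '[[0,0,2,-0.11,-0.4,0,1]]'>/dev/null; python3 q.py;python3 -m jog '[[0,0,2,-0.12,-0.4,0,1]]'>/dev/null; python3 q.py; done
```

```text
Tz 0.157 eff 0.216 F [ 2.3 -4.9  1. ] j6 71.68 yaw -12.37 y -239.33
Tz 0.171 eff 0.229 F [ 2.  -4.8  0.7] j6 73.64 yaw -14.31 y -238.96
Tz 0.159 eff 0.216 F [ 0.9 -4.7  0.8] j6 75.68 yaw -16.31 y -238.61
Tz 0.192 eff 0.268 F [ 1.4 -6.4  1.3] j6 77.71 yaw -18.30 y -238.18
```

```bash
python3 -m jog '[[0,0,2,-0.14,-0.38,0,1]]' >/dev/null; python3 q.py; python3 -m jog '[[0,0,2,-0.15,-0.38,0,1]]'>/dev/null; python3 q.py;python3 -m jog '[[0,0,2,-0.17,-0.38,0,1]]'>/dev/null; python3 q.py
```

```text
Tz 0.189 eff 0.260 F [ 0.8 -5.9  0.3] j6 79.75 yaw -20.31 y -237.83
Tz 0.188 eff 0.265 F [ 0.9 -6.5  0.9] j6 81.78 yaw -22.31 y -237.41
Tz 0.179 eff 0.252 F [ 0.8 -6.1 -0.4] j6 83.82 yaw -24.30 y -237.05
```

```bash
python3 -m jog '[[0,0,2,-0.17,-0.37,0,1]]' >/dev/null; python3 q.py; python3 -m jog '[[0,0,2,-0.18,-0.36,0,1]]'>/dev/null; python3 q.py
```

```text
Tz 0.238 eff 0.312 F [ 0.7 -6.1  0.3] j6 85.85 yaw -26.30 y -236.68
Tz 0.298 eff 0.372 F [ 0.2 -6.1  0.2] j6 87.89 yaw -28.30 y -236.31
```

```bash
python3 -m jog '[[0,0,2,-0.19,-0.35,0,1]]' >/dev/null; python3 q.py; python3 - <<'E'
from h import *
s,st=wrist("w7")
E
```

```text
Tz 0.348 eff 0.430 F [ 1.3 -6.8  1.4] j6 89.92 yaw -30.30 y -235.93
```

View pics/w7.png

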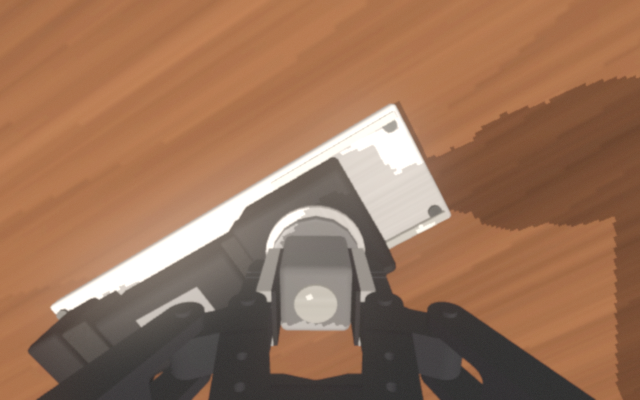

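Torque is rising from a baseline of about 0.255, with contact near yaw −24.5. The squeeze is now roughly 12–14 N, so I'll ease back slightly and relieve the side load.

```bash
python3 -m jog '[[0,0,-0.6,0.2,0.35,0,1]]' >/dev/null; python3 q.py; python3 -m jog '[[0,0,-0.6,0.18,0.3,0,1]]'>/dev/null; python3 q.py;python3 -m jog '[[0,0,0,0,0,0,1],[0,0,0,0,0,0,1]]'>/dev/null; python3 q.py
```

```text
Tz -0.104 eff -0.061 F [-0.3 -3.7  0.6] j6 89.24 yaw -29.66 y -236.06
Tz -0.119 eff -0.070 F [ 0.2 -4.1  3.7] j6 88.56 yaw -29.01 y -236.17
Tz 0.061 eff 0.131 F [ 0.4 -5.8  2.6] j6 88.58 yaw -29.03 y -236.17
```

```bash
python3 -m jog '[[0,0,-0.6,0.12,0.2,0,1]]' >/dev/null; python3 q.py; python3 -m jog '[[0,0,-0.5,0.12,0.2,0,1]]'>/dev/null; python3 q.py;python3 -m jog '[[0,0,0,0.1,0.2,0,1],[0,0,0,0,0,0,1]]'>/dev/null; python3 q.py
```

```text
Tz -0.157 eff -0.093 F [ 0.6 -5.3  2.8] j6 87.97 yaw -28.44 y -236.30
Tz -0.177 eff -0.121 F [ 0.4 -4.6  4.4] j6 87.43 yaw -27.92 y -236.41
Tz 0.060 eff 0.117 F [ 0.7 -4.7  5.5] j6 87.44 yaw -27.95 y -236.41
```

```bash
python3 -m jog '[[0,0,0,0,0,0,0.3],[0,0,0,0,0,0,-0.3],[0,0,0,0,0,0,-1],[0,0,0,0,0,0,-1],[0,0,0,0,0,0,-1]]' && python3 -m jog '[[0,0,0,0,0,-15,-1],[0,0,0,0,0,-40,-1],[0,0,0,0,0,-45,-1],[0,0,0,-30,0,-40,-1],[0,0,0,0,0,0,-1]]' && python3 -m jog '[[0,0,0,0,0,0,-1],[0,0,0,0,0,0,-1],[0,0,0,0,0,0,-1]]'; python3 - <<'E'
from h import *
s,st=wrist("w8");print(st['tool_pos'],st['tcp_rot'])
E
```

```text
time: 22.2
tool_pos: [501.1, -235.7, 65.1]
tcp_rot: [-180.0, 0.0, -27.9]
ft_force: [1.0, 0.4, -0.3]
finger_gap: 84.5
grip_force: 0.0
time: 22.7
tool_pos: [476.7, -223.0, 214.5]
tcp_rot: [180.0, -0.7, -27.9]
ft_force: [1.1, -0.6, 1.1]
finger_gap: 85.3
grip_force: 0.0
time: 23.0
tool_pos: [474.2, -221.6, 204.0]
tcp_rot: [-180.0, 0.2, -28.0]
ft_force: [-0.8, -0.5, -0.6]
finger_gap: 85.6
grip_force: 0.0
[ 474.23493884 -221.61982318  203.96826263] [-1.79993465e+02  1.52999476e-01 -2.79558986e+01]
```

View pics/w8.png

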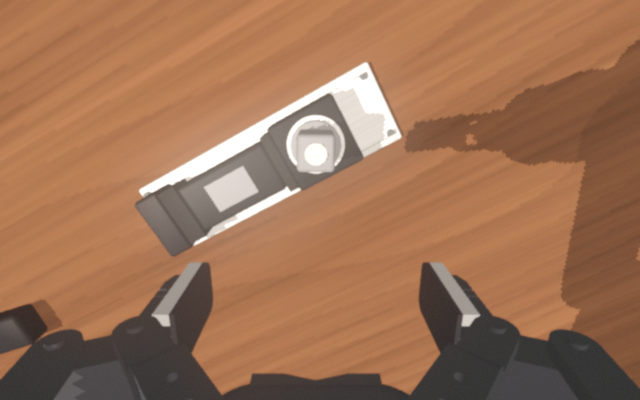

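The final view shows the brick straight and flat between lining and moving jaw (panel at (231,188)). The knob sits where it was left at (316,150), and the gripper is clear.

```bash
python3 -c "from bench import r;print(r.hand_in())"
```

```text
the job is handed in; nothing more can be done
None
```

The brick lies flat and centred in the holder, clamped by its two ends at an estimated 9–10 N (peak about 12–17 N, judged from knob torque). The chargers and remote were not touched, and I handed the job in at about 23 s; no verdict came back.

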